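# Run the bottle capper: shuttle the bottle under the head and press start

### The job

Cap the amber bottle that is clamped in the capper's carriage: slide the carriage (the one with the orange knob) all the way to its stop, so that the bottle stands under the blue capping head. Then press the green start button fully down, let it come up again, and leave the carriage at its stop. Do not press the red emergency-stop button on the yellow box, and do not shift or upset the other bottles and the steel cup.

Things in the scene. Friction and masses are not known exactly. Their poses are not given: they have to be found in the camera images.
- capper: fixed bottle capper; origin at table level under the middle of the slide, y along the slide towards the head, x away from the orange knob. White base plate: x -140 to 110, y -140 to 180, 20 mm thick. Blue head 68 mm across at x 0, y 65, z 165 to 280, black 32 mm chuck under it down to z 134; column 50 x 36 mm at x 0, y 152, 320 mm high. End blocks at y -120 and 120, x -45 to 45, 54 mm high
- carriage (a joint): position of the carriage along the capper's y axis, m: 0 at the far end of the slide from the head, 0.130 at the stop under the head. It starts between 0 and 0.05. It slides with about 3 N of friction and stays where it is left
- carriage_knob (a point): centre of the orange knob, an upright cylinder 30 mm across, 32 mm high, top 102 mm above the table, on a 14 mm post on the carriage's front arm (arm top 44 mm above the table), 110 mm in front (capper -x) of the bottle. It travels from capper y -65 to 65 mm. The carriage is an aluminium block 80 x 70 x 24 mm with a fixed amber bottle, top 122 mm above the table
- start_top (a point): centre of the top face of the green start button, 34 mm across, about 68 mm above the table when up; it sits on a fixed grey box 70 x 70 x 48 mm, in a black collar 50 mm across and 12 mm high; z up
- start (a joint): how far the green start button is pressed, m: 0 up, 0.008 fully down; a spring, 5 N at the bottom
- estop_top (a point): centre of the top face of the red emergency-stop button on the fixed yellow box, same shape and sizes as the start button and box; not to be pressed. Which of the two boxes stands nearer to the robot changes
- estop (a joint): how far the red button is pressed, m: 0 up, 0.008 fully down
- vial_a: loose amber bottle with black cap, 36 mm across, 75 mm high, standing on the capper's base plate behind the slide; origin at the centre of its underside, z up
- vial_b: loose amber bottle with black cap, 36 mm across, 75 mm high, on the table; origin at the centre of its underside
- vial_c: loose amber bottle, same as vial_b, on the table beyond the button boxes; origin at the centre of its underside
- stock_bottle: larger loose amber bottle, 68 mm across, 150 mm high, on the table; origin at the centre of its underside
- beaker: loose steel cup, 80 mm across, 90 mm high, on the table; origin at the centre of its underside
Things that resemble listed ones, but are neither listed nor needed, are in the scene too. Leave any turquoise look-alike of the vial_c alone.

How it is judged:
On the way, in this order (a step that is already met when the one before it is completed fails the run):
1. the carriage is at its stop under the capping head (within 4 mm) (value of joint carriage above 0.126 m), for 0.2 s.
2. the green start button is pressed fully down (at least 7 of its 8 mm) with the carriage at its stop (value of joint carriage above 0.126 m and value of joint start above 0.007 m), for 0.1 s.
At the end, for the whole second after the job is handed in: The carriage stands at its stop (within 4 mm of 0.130 m), both buttons are up again (within 1.5 mm), and the four loose bottles and the steel cup stand upright (value of joint carriage above 0.126 m and value of joint each of start, estop below 0.0015 m and angle between each of vial_a, vial_b, vial_c, stock_bottle, beaker's own z axis and vertical below 0.2 rad); the robot touches nothing.
It fails at once if the start button is pressed more than halfway while the carriage is not at its stop (value of joint start above 0.004 m and not (value of joint carriage above 0.126 m)).
It fails at once if the red emergency-stop button is pressed more than halfway (value of joint estop above 0.004 m).
It fails at once if a loose bottle or the steel cup is shifted by more than 30 mm or tipped by more than 0.35 rad (distance of any of vial_a, vial_b, vial_c, stock_bottle, beaker from where it was at the start of the episode above 0.03 m or angle between any of vial_a, vial_b, vial_c, stock_bottle, beaker's own z axis and vertical above 0.35 rad).
It also fails if it takes over 51 s, if anything falls off the work surface, if the arm or the gripper's body presses on something with over 40 N, if the wrist force passes 120 N, or if a joint passes its speed limit or range.

### The arm

A 6-joint arm with a two-finger parallel gripper is mounted at the origin on the work surface. World frame = base frame: x ahead of the robot, y to its left, z up, the work surface at z = 0. Lengths are in m, angles in rad, forces in N, time in s.
With the tool pointing down it reaches from about 0.425 to 0.925 m from the base axis. Payload 12.5 kg.
Tool frame: the origin (TCP) lies between the finger pads; the fingertips stand 14 mm ahead of it and the grasp point (between the pads) lies 5 mm behind it; z points along the fingers, y is the line along which they close (so a half turn about z gives the same grasp; the last joint's range is limited). The gripper opens to 85 mm and grips with 20 to 120 N. Pads are 22 mm wide; open, the fingers measure 114 mm over their backs; the gripper's body (76 mm by 85 mm) begins 54 mm behind the grasp point. The pads swing forward as they close: fully open they stand 13 mm farther back than shut.
Start: joints at [-1.263, 0.491, 1.559, -0, 1.092, -0.106], TCP at [0.251, -0.572, 0.245] pointing down, gripper open.
Joint ranges: [-3.1, 3.1], [-0.84, 2.19], [0.05, 2.79], [-1.13, 4.28], [0.06, 2.93], [-2.69, 2.69]. Speed limits (rad/s): [2.22, 2.22, 2.79, 3.14, 3.14, 3.14].

### API

Orientations are given as a unit quaternion [x, y, z, w].
In Python, from plant import bot gives the robot as it stands. Calls block until the motion is done:
- bot.move_to(position, orientation): joint-space move of the TCP to a pose.
- bot.servo_line(position, attitude=None, speed=0.15, guard=None): straight line of the TCP; attitude=None keeps the orientation; speed is the mean speed in m/s. With guard (N) it stops when the force on the tool has changed by that much, and returns True; else False.
- bot.move_j(angles): joint-space move.
- bot.command_gripper(opening): finger opening in m; the grip force is fixed at half the most; returns when the fingers have stopped.
- bot.sleep(seconds).
- bot.inverse_kinematics(position, orientation): joint angles nearest the present ones, or None.
- bot.state(): the state.
- bot.capture(name): name is "scene" or "top" or "wrist"; returns the picture (384x512x3 uint8, red, green, blue); there is no depth.
- bot.camera_model(name): a dict with "fx", "fy", "cx", "cy" (pixels), "k1" (the pictures are not rectified: a ray, as slopes to the right and down, at radius r is drawn at 1 + k1 r^2 times it, then the intrinsics apply), "camera_from_world" (4x4, takes a point from world to camera coordinates); the wrist camera has in their place "T_tool_cam" (4x4, takes a point from camera to tool coordinates, whose origin is the TCP and whose axes are the flange's). Camera axes: x right, y up, looking along -z (the intrinsics and any distortion apply to the point x, -y, -z); pixel columns grow to the right and rows downward; lengths in m; the calibration is good to about 2 mm. A picture is of the moment at which its call begins: read the wrist's pose just before it. camera_model takes no time and is no camera call.
A pose or a line that the arm cannot do raises bot.PlanningError and nothing moves.
- bot.sign_off(): hands the job in; it is judged then, once.
The state is a dict: "time_s": time; "joints": joint angles; "joint_velocities": joint speeds; "tau": joint torques, N m; "ee_pos": TCP position; "eef_rot": TCP orientation; "force": force on the tool from outside, world axes, zero at the start; "moment": the same for the moment, N m; "finger_gap": finger opening in m; "grip_force": force on a finger pad.
Only numpy, scipy, OpenCV 4.12 (cv2) and the standard library are available. Lean on these libraries where they do the work, as an engineer would, in place of code of your own. Each camera call takes 0.05 s, during which the arm holds its last target. There are 200 camera calls.

## Working session

There is one attempt and no reset: what is moved stays moved. The work goes in short steps, each a Python script; the robot and the scene stay as the last script left them, time stands still between calls to the robot, and variables do not carry over. Pictures are saved under pics/ and viewed, at most 10 in all, crops included, and the job is handed in when it is done.

```bash
mkdir -p pics; ls
python3 - <<'E'
from plant import bot
import cv2,numpy as np
for n in("scene","top"):
    im=bot.capture(n); np.save(n+'.npy',im); cv2.imwrite(f'pics/{n}0.png',im[...,::-1])
    m=bot.camera_model(n); print({k:np.round(v,4).tolist() for k,v in m.items() if not isinstance(v,str)})
E
```

```text
pics
{'fx': 462.1355, 'fy': 462.1355, 'cx': 249.4709, 'cy': 191.7117, 'k1': 0.0478, 'camera_from_world': [[-0.8697, 0.4933, -0.0141, 0.5103], [-0.3331, -0.5657, 0.7544, 0.1117], [0.3642, 0.6608, 0.6563, -1.8628], [0.0, 0.0, 0.0, 1.0]]}
{'fx': 479.9734, 'fy': 479.9734, 'cx': 262.6874, 'cy': 194.2114, 'k1': -0.176, 'camera_from_world': [[0.0265, -0.9996, 0.005, -0.0274], [0.9949, 0.0269, 0.0976, -0.5767], [-0.0977, 0.0024, 0.9952, -1.7636], [0.0, 0.0, 0.0, 1.0]]}
```

View pics/scene0.png

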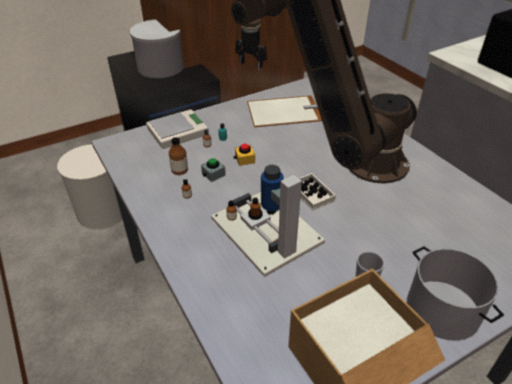

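View pics/top0.png

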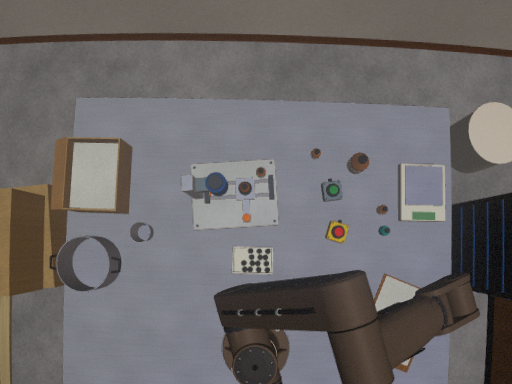

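Both views agree. In the top view, orange things are the knob (247,218) and possibly a speck near (208,195). Green things are the start button (333,190) and the scale's label (424,215). The red button is at (339,232). I choose the knob in front of the slide and the green disc on the grey box, and check both next.

```bash
cat > h.py <<'E'
from plant import bot
import cv2,numpy as np
def ray(n,px):
    m=bot.camera_model(n)
    K=np.array([[m['fx'],0,m['cx']],[0,m['fy'],m['cy']],[0,0,1]])
    u=cv2.undistortPoints(np.array([[px]],float),K,np.array([m['k1'],0,0,0.]))[0,0]
    if 'camera_from_world' in m: T=np.linalg.inv(m['camera_from_world'])
    else:
        from scipy.spatial.transform import Rotation as R
        s=bot.state(); W=np.eye(4); W[:3,:3]=R.from_quat(s['eef_rot']).as_matrix(); W[:3,3]=s['ee_pos']; T=W@np.array(m['T_tool_cam'])
    return T[:3,3],T[:3,:3]@np.array([u[0],-u[1],-1])
def plane(n,px,z):
    o,d=ray(n,px); return o+d*(z-o[2])/d[2]
def tri(a,b):
    (o1,d1),(o2,d2)=a,b
    t=np.linalg.lstsq(np.c_[d1,-d2],o2-o1,rcond=None)[0]
    p,q=o1+d1*t[0],o2+d2*t[1]; return (p+q)/2,np.linalg.norm(p-q)
H={'orange':((4,150,120),(14,255,255)),'green':((50,120,40),(80,255,255)),'red':((0,190,90),(3,255,255)),'blue':((105,110,30),(125,255,255))}
def blobs(im,c,amin=8):
    hsv=cv2.cvtColor(im,cv2.COLOR_RGB2HSV)
    m=cv2.inRange(hsv,*map(np.array,H[c]))
    n,_,s,ce=cv2.connectedComponentsWithStats(m)
    return [(s[i,4],ce[i].round(1),s[i,:4]) for i in range(1,n) if s[i,4]>=amin]
E
python3 - <<'E'
from h import *
for n in('scene','top'):
    im=np.load(n+'.npy')
    for c in H:
        for a,ce,b in blobs(im,c): print(n,c,a,ce,b, plane(n,ce,{'orange':.1,'green':.068,'red':.068,'blue':.28}[c]).round(3))
im=np.load('top.npy')
a=cv2.resize(im[145:245,170:290],None,fx=5,fy=5,interpolation=2)
cv2.imwrite('pics/c1.png',a[...,::-1])
# base plate corners screw-hole picture frame: white plate outline
hsv=cv2.cvtColor(im,cv2.COLOR_RGB2HSV)
m=((hsv[...,1]<45)&(hsv[...,2]>150)).astype(np.uint8); 
for c in cv2.findContours(cv2.morphologyEx(m,3,np.ones((9,9))),0,2)[0]:
    if cv2.contourArea(c)>800:
        r=cv2.minAreaRect(c); print(r,[plane('top',p,.02)[:2].round(3) for p in cv2.boxPoints(r)])
E
```

```text
scene orange 18 [310.9  99.8] [309  96   5   8] [ 0.038 -0.412  0.1  ]
scene orange 22 [317.5 114.1] [315 110   6  10] [ 0.083 -0.3    0.1  ]
scene green 40 [212.2 161.6] [208 159   9   6] [ 0.598 -0.269  0.068]
scene red 33 [244.4 146.8] [241 145   8   5] [ 0.444 -0.291  0.068]
scene blue 26 [194.5 103.1] [186 101  17   5] [ 0.609 -0.361  0.28 ]
scene blue 20 [153.8 114.8] [150 113  11   5] [ 0.766 -0.361  0.28 ]
scene blue 459 [269.3 191.8] [261 173  22  38] [0.631 0.2   0.28 ]
top orange 39 [246.1 217.1] [243 214   7   7] [0.487 0.045 0.1  ]
top green 49 [333.3 189.3] [330 186   8   8] [ 0.598 -0.271  0.068]
top blue 87 [217.4 184.9] [206 173  20  20] [0.579 0.135 0.28 ]
top blue 240 [502.7 247.3] [501 199   4  94] [ 0.396 -0.82   0.28 ]
top blue 210 [487.2 246.7] [486 202   3  88] [ 0.397 -0.763  0.28 ]
top blue 170 [473.4 247.1] [472 205   3  82] [ 0.396 -0.713  0.28 ]
top blue 101 [461.1 240.8] [460 208   3  64] [ 0.416 -0.669  0.28 ]
((252.4539031982422, 259.96478271484375), (40.689598083496094, 26.654260635375977), 3.6913859844207764) [array([0.285, 0.097]), array([0.384, 0.093]), array([ 0.378, -0.058]), array([ 0.28 , -0.054])]
((422.5, 191.5), (43.0, 57.0), 0.0) [array([ 0.494, -0.539]), array([ 0.713, -0.54 ]), array([ 0.719, -0.714]), array([ 0.497, -0.711])]
((229.2227020263672, 194.49398803710938), (65.44544219970703, 93.5921859741211), 86.47854614257812) [array([0.682, 0.303]), array([ 0.713, -0.051]), array([ 0.467, -0.072]), array([0.435, 0.277])]
((93.56379699707031, 174.91552734375), (44.57001495361328, 65.6512222290039), 3.3664605617523193) [array([0.511, 0.731]), array([0.768, 0.734]), array([0.76 , 0.552]), array([0.506, 0.552])]
((490.0, 132.5), (61.0, 42.0), 90.0) [array([ 0.971, -0.828]), array([ 0.984, -1.016]), array([ 0.73 , -1.002]), array([ 0.723, -0.818])]
```

View pics/c1.png

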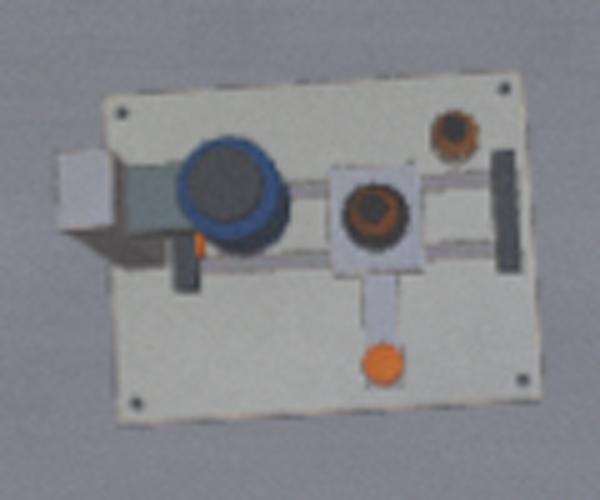

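The crop confirms it: the orange disc at the end of the carriage's arm is the knob, at top-view pixel (246.4,217.6). The orange speck behind the end block is not. I'll work out the capper frame and the wrist camera mount next.

Run:
```python
from h import *
c=[plane('top',(170+x/5-.4,145+y/5-.4),.02)[:2] for x,y in((105,98),(520,72),(541,400),(120,425))]
print(np.round(c,3),[round(float(np.linalg.norm(c[i]-c[i-1])),3) for i in range(4)])
c=np.array(c); ey=(c[0]+c[3]-c[1]-c[2])/2; ey/=np.linalg.norm(ey); ex=np.array([ey[1],-ey[0]])
o=c.mean(0)+.015*ex-.02*ey
print('origin',o,'ey',ey,'ex',ex)
k=plane('top',(246.3,217.4),.102)[:2]; print('knob',k,'in capper',(k-o)@ex,(k-o)@ey)
print(tri(ray('top',(333.3,189.3)),ray('scene',(212.2,161.6))))
H['red']=((172,150,80),(180,255,255))
for n in('scene','top'): print(n,[(a,p,plane(n,p,.068).round(3)) for a,p,b in blobs(np.load(n+'.npy'),'red')])
print(plane('top',(338.8,231.5),.068))
print(np.round(bot.camera_model('wrist')['T_tool_cam'],3)); s=bot.state(); print(s['eef_rot'],s['force'])
```

```text
[[ 0.685  0.264]
 [ 0.713 -0.05 ]
 [ 0.466 -0.071]
 [ 0.438  0.243]] [0.248, 0.315, 0.248, 0.315]
origin [0.59208375 0.07778421] ey [-0.08808983  0.99611253] ex [0.99611253 0.08808983]
knob [0.48536854 0.04435693] in capper -0.10924495553729814 -0.02389680562329878
(array([ 0.5979632 , -0.27036535,  0.06691082]), np.float64(0.0012818922038629402))
scene []
top []
[ 0.44423508 -0.29290437  0.068     ]
[[ 0.     0.961  0.276  0.07 ]
 [ 1.     0.    -0.     0.   ]
 [-0.     0.276 -0.961 -0.13 ]
 [ 0.     0.     0.     1.   ]]
[ 9.78672810e-01  2.05424679e-01 -4.87009115e-05 -4.80014131e-04] [1.04981043 0.06579802 0.13727013]
```

Everything fits. The plate is 248 x 315 mm (should be 250 x 320). The knob sits at capper (-109, -24) mm, so the carriage is at about 0.041. The start button top triangulates to z 0.067. I'll push the knob with closed fingers from its -y side.

```bash
cat >> h.py <<'E'
from scipy.spatial.transform import Rotation as R
o=np.array([.5921,.0778]); ey=np.array([-.0881,.9961]); ex=np.array([.9961,.0881])
def W(x,y,z): return [*(o+x*ex+y*ey),z]
X=np.array([*-ex,0]); Z=np.array([0,0,-1.]); Q=R.from_matrix(np.c_[X,np.cross(Z,X),Z]).as_quat().tolist()
E
python3 - <<'E'
from h import *
bot.command_gripper(0)
bot.move_to(W(-.109,-.085,.22),Q)
bot.servo_line(W(-.109,-.085,.086),speed=.12)
s=bot.state(); print(s['time_s'],s['force'],s['ee_pos'])
g=bot.servo_line(W(-.109,.065-.0295+.02,.086),speed=.05,guard=15)
s=bot.state(); p=s['ee_pos'][:2]-o; print(g,s['time_s'],s['force'],p@ex,p@ey,s['joints'])
bot.sleep(.3)
im=bot.capture('top'); cv2.imwrite('pics/t2.png',cv2.resize(im[120:260,170:370],None,fx=4,fy=4)[...,::-1])
E
```

```text
4.3 [ 0.05664645 -0.33697104 -0.37116815] [ 0.49127271 -0.01653921  0.08650974]
True 6.4333 [ 0.56990723 -9.42731017  3.45100504] -0.10911031497923324 0.03665987367120642 [ 0.08101662  0.54656441  2.03384515 -0.00310358  0.56181012 -1.57689239]
```

View pics/t2.png

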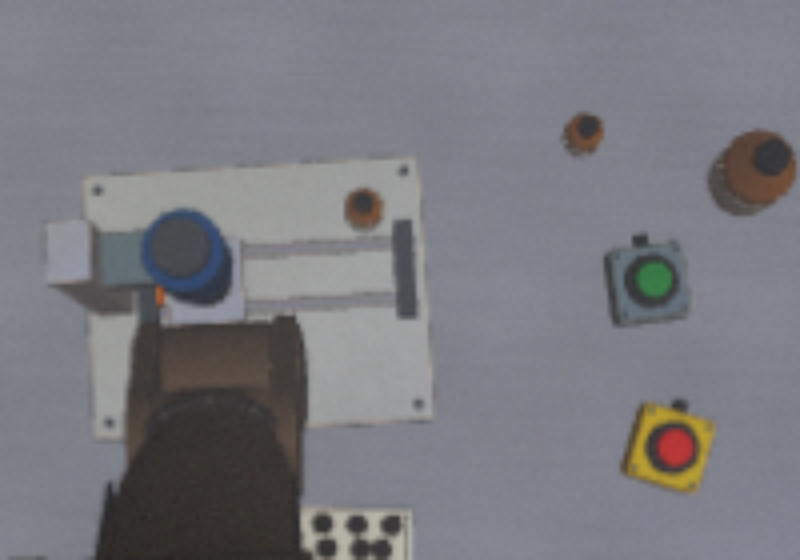

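The pushing stopped with 9 N standing against the knob. The tool is at capper y 0.0367 (0.0355 predicted for the stop), and the block is under the blue head. Now I'll back off, hover over the green button and check both.

Run:
```python
from h import *
s=bot.state(); p=s['ee_pos'][:2]-o
bot.servo_line(W(p@ex,p@ey-.04,.086),speed=.1)
bot.servo_line(W(p@ex,p@ey-.06,.24),speed=.15)
bot.move_to([.598,-.270,.24],Q)
im=bot.capture('top')
H['orange']=((4,150,120),(14,255,255))
for a,c,b in blobs(im,'orange'):
    k=plane('top',c,.102)[:2]; print('knob',a,c,(k-o)@ex,(k-o)@ey)
w=bot.capture('wrist'); s=bot.state()
for a,c,b in blobs(w,'green',60): print('green',a,c,b,plane('wrist',c,.068))
print(s['time_s'],s['ee_pos'],s['force'])
cv2.imwrite('pics/w3.png',w[...,::-1])
```

```text
knob 38 [221.8 218.8] -0.10896911772922083 0.06363668055543434
green 696 [256.3 176.3] [242 161  30  31] [ 0.59677528 -0.26940302  0.068     ]
9.8833 [ 0.59816843 -0.26852273  0.24034004] [-1.19860483 -1.03680833  0.28973606]
```

View pics/w3.png

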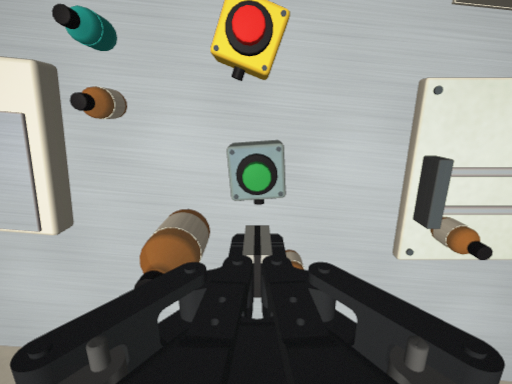

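The wrist view shows the green button at (256,176), the red one at (248,25), and the stock bottle at (175,240), clear of the fingers. The knob stands at y 0.064, so the carriage is at its stop. Wrist and fixed cameras agree on the button within 1.5 mm, so I'll press.

Run:
```python
from h import *
b=[.5975,-.270]
bot.servo_line(b+[.10],speed=.12)
g=bot.servo_line(b+[.066],speed=.03,guard=12)
bot.sleep(.4); s=bot.state(); print(g,s['ee_pos'],s['force'])
bot.servo_line(b+[.24],speed=.12); bot.sleep(.3)
for n in('top','wrist'):
    im=bot.capture(n)
    if n=='top': cv2.imwrite('pics/t4.png',cv2.resize(im[120:260,170:400],None,fx=3.4,fy=3.4)[...,::-1])
    for c in('orange','green'):
        for a,p,_ in blobs(im,c,30): k=plane(n,p,.102)[:2]; print(n,c,a,p,(k-o)@ex,(k-o)@ey)
s=bot.state();print(s['time_s'],s['force'])
```

```text
True [ 0.59756263 -0.27001113  0.07797763] [-3.362054    1.51016226 11.22886794]
top orange 38 [221.8 218.8] -0.10896911772922083 0.06363668055543434
wrist orange 351 [ 97.3 102. ] -0.10701303782956972 -0.49904508530007863
wrist orange 432 [464.5 240.3] 0.0376256357070509 -0.11807589741316728
wrist orange 1264 [164.8 253.2] 0.053528743172008335 -0.4500276173123713
wrist green 699 [257.5 177. ] -0.03382999741896328 -0.3463238517117728
14.275 [-0.15456384  0.60654729  0.59681851]
```

View pics/t4.png

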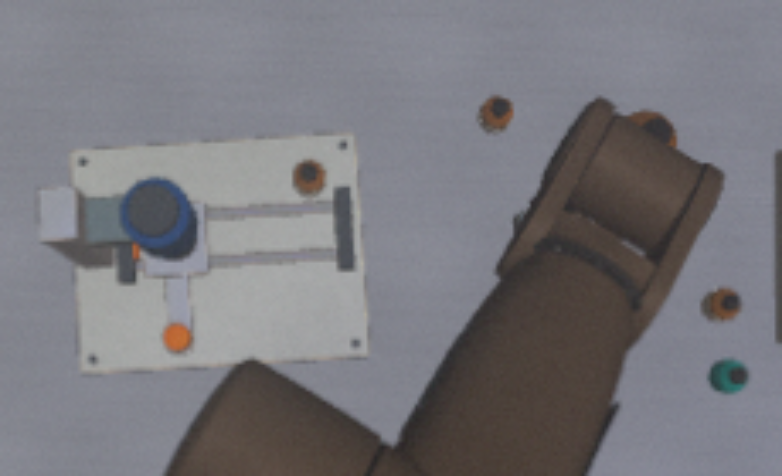

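The press ended 4 mm higher than expected, though with 11 N standing against a 5 N spring. Pressing again is harmless with the carriage at its stop, so I'll record force against depth to make sure it bottomed.

Run:
```python
from h import *
b=[.5975,-.270]
bot.servo_line(b+[.094],speed=.15)
f0=bot.state()['force'][2]
for z in np.arange(.090,.069,-.0015):
    bot.servo_line(b+[z],speed=.02); bot.sleep(.15); s=bot.state(); f=s['force'][2]-f0
    print(round(s['ee_pos'][2],4),round(f,2))
    if f>25: break
bot.sleep(.3)
bot.servo_line(b+[.24],speed=.12); bot.sleep(.3)
im=bot.capture('wrist'); print([(a,p) for a,p,_ in blobs(im,'green',60)])
s=bot.state();print(s['time_s'],s['force'])
```

```text
0.0901 0.18
0.0885 -0.18
0.087 -0.58
0.0856 1.36
0.0841 2.84
0.0825 2.23
0.0811 3.24
0.0796 3.55
0.0781 5.63
0.0779 17.64
0.0777 29.01
[(np.int32(698), array([257.5, 177.1]))]
22.075 [1.145472   0.38076546 0.32290148]
```

The profile shows contact at 0.086, the spring rising to about 5 N, and a hard stop at 0.078. That is the full 8 mm stroke, and the button has come up again since.

```bash
python3 -c "
from plant import bot
print(bot.sign_off())"
```

```text
the job is handed in; nothing more can be done
None
```

The job is handed in, with no verdict shown: the carriage is at its stop, the green button was pressed fully down twice (the second to confirm its 8 mm stroke) and is up again, and neither the red button nor any loose bottle or the cup was touched.

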